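# Clamp a row of lying bottles on the shaker

## Task

Lay the bottle from the tray gently on its side on the shaker platform, in the free space next to the sliding clamping bar, its cap pointing the same way as the other three. Then push the bar up until the row is closed up against the far stop and the bar's sprung rubber strip is squeezed about half-way in, not bottomed out, and fold the red lever fully down to lock the bar there. Do not drop or crush the bottles, and leave the other things on the bench as they are.

Things in the scene. Friction and masses are not known exactly. Their poses are not given: they have to be found in the camera images.
- shaker: White bench shaker, fixed, 270 x 460 mm. Origin under its centre on the bench; x to its rear (away from the robot), y along its rails to the clamping-bar end, z up. Two aluminium rails, 14 mm square, run along y at x = -90 and +90 mm, tops 129 mm above the bench. Bottles 1 to 3 lie on it between the stop bar and the free space.
- mat (a point): Centre of the platform's flat black rubber mat, 156 mm in x, 440 mm in y, 100 mm above the bench; axes like the shaker's. In the -y half a fixed stop bar with a red-brown silicone face (10 to 46 mm above the mat) crosses the rails. Its place differs each time and is NOT reported: its face is somewhere from y = -190 to -165 mm.
- bar: Clamping bar that slides along the shaker's rails (y), 210 mm long in x with its black end blocks. Origin at the middle of its beam, at mat height; axes like the shaker's. The aluminium beam is 16 mm thick in y, 12 to 46 mm above the mat. It starts near the +y end, can go 190 mm towards -y, drags stiffly with 12 N and stays where it is left, even against its own springs.
- bar_front (a point): Middle of the beam's front (-y) face, 29 mm above the mat. 26 mm in front of it is the face of a red-brown silicone pressing strip (140 mm long in x, 10 to 42 mm above the mat) on two springs: free, it stands out that far; it can be pushed back 20 mm. The springs push with 2 N at first and 0.3 N more per mm (5 N half-way, 8 N at the end).
- bar_back (a point): Middle of the beam's plain back (+y) face, 29 mm above the mat; may be pushed within 35 mm of here in x.
- bar_tab (a point): Top of the black upright finger tab on the bar's far (+x) end block: 12 mm thick in y, 24 mm in x, standing 38 mm above the block; may be pinched from above to slide the bar either way.
- lever (a joint): Red cam lever on the bar's near (-x) end block, rad: 0 = open, nearly upright (leaning 0.15 rad towards the robot); it folds over to +x, along the bar, to 1.6 = flat = locked, its cam gripping the rail. Pivot along y, 50 mm above the mat, 90 mm to -x of the bar's origin. Stays where left; about 2 N at the tip turns it, up to some 6 N over the last third.
- lever_tip (a point): Outer end of the red lever, 82 mm from its pivot, in the middle of its paddle, 24 mm wide in y and 13 mm thick.
- bottle1: Bottle already on the platform, nearest the stop bar but up to 28 mm off it; cap towards the shaker's +x. White plastic bottle with a blue screw cap, on its side; 94 mm long, body 50 mm in diameter and 60 mm long, cap 37 mm in diameter, 0.05 to 0.11 kg; rolls, with friction where two touch. Origin on its axis at mid-body (25 mm above what it lies on); x along the axis to the cap, whose end is 64 mm from the origin; the base is 30 mm the other way.
- bottle2: Second bottle already on the platform, 3 to 11 mm from bottle 1. White plastic bottle with a blue screw cap, on its side; 94 mm long, body 50 mm in diameter and 60 mm long, cap 37 mm in diameter, 0.05 to 0.11 kg; rolls, with friction where two touch. Origin on its axis at mid-body (25 mm above what it lies on); x along the axis to the cap, whose end is 64 mm from the origin; the base is 30 mm the other way.
- bottle3: Third bottle already on the platform, 3 to 11 mm from bottle 2; beyond it the free space. White plastic bottle with a blue screw cap, on its side; 94 mm long, body 50 mm in diameter and 60 mm long, cap 37 mm in diameter, 0.05 to 0.11 kg; rolls, with friction where two touch. Origin on its axis at mid-body (25 mm above what it lies on); x along the axis to the cap, whose end is 64 mm from the origin; the base is 30 mm the other way.
- bottle4: Bottle to be loaded; starts lying in the grey tray beside the shaker. White plastic bottle with a blue screw cap, on its side; 94 mm long, body 50 mm in diameter and 60 mm long, cap 37 mm in diameter, 0.05 to 0.11 kg; rolls, with friction where two touch. Origin on its axis at mid-body (25 mm above what it lies on); x along the axis to the cap, whose end is 64 mm from the origin; the base is 30 mm the other way.
- cap1 (a point): Centre of the cap of bottle 1, on its axis, 53 mm from the bottle's origin.
- cap2 (a point): Centre of the cap of bottle 2, on its axis, 53 mm from the bottle's origin.
- cap3 (a point): Centre of the cap of bottle 3, on its axis, 53 mm from the bottle's origin.
- cap4 (a point): Centre of the cap of bottle 4, on its axis, 53 mm from the bottle's origin.
- tray: Shallow grey plastic tray, fixed, 210 x 170 mm in x and y, walls 16 mm high and 4 mm thick, floor 4 mm above the bench. Origin under its centre.
- sparecap: Spare blue screw cap, 37 mm in diameter, 22 mm high, lying in the tray; leave it alone.
- tuberack: Green tube rack, 100 x 200 x 50 mm; leave it alone.
- amber: Amber bottle standing upright, 64 mm in diameter, 120 mm high; leave it alone.
- reagent: Clear glass bottle standing upright, 60 mm in diameter, 110 mm high; leave it alone.
- beaker: Glass beaker, 72 mm in diameter, 90 mm high; leave it alone.
- marker: Marker pen lying on the bench, 110 mm long; leave it alone.
- tipbox: Pipette tip box, 85 x 120 x 55 mm; leave it alone.
Not all that is in view belongs to the job. Leave any pink or turquoise look-alike of the bottle4 alone. Leave any pink look-alike of the bottle2 alone.

How it is judged:
By the outcome, as a careful person would: the job done as asked, in the order asked, and still so for the second after the job is handed in, with the robot touching nothing.
It also fails if it takes over 72 s, if anything falls off the work surface, if the arm or the gripper's body presses on something with over 40 N, if the wrist force passes 120 N, or if a joint passes its speed limit or range.

## Robot

A 7-joint arm with a two-finger parallel gripper is mounted at the origin on the work surface. World frame = base frame: x ahead of the robot, y to its left, z up, the work surface at z = 0. Lengths are in m, angles in rad, forces in N, time in s.
With the tool pointing down it reaches from about 0.4 to 0.875 m from the base axis. Payload 6.5 kg.
Tool frame: the origin (TCP) lies at the very end of the fingers, on their centre line; the grasp point (between the pads) lies 19 mm behind it (manip.hold_point_z is the distance from the TCP to the grasp point, in m); z points along the fingers, x is the direction in which the jaws open and shut, and the axes are right-handed (so a half turn about z gives the same grasp; the last joint's range is limited). The gripper opens to 88 mm and grips with 3 to 60 N. Pads are 18 mm wide; open, the fingers measure 123 mm over their backs; the gripper's body (75 mm by 187 mm) begins 45 mm behind the grasp point.
Start: joints at [-1.166, 0.536, -0.004, 1.538, 0.003, 1.067, -0.071], TCP at [0.295, 0.579, 0.239] pointing down, gripper open.
Joint ranges: [-2.7, 2.7], [-0.37, 2.16], [-1.27, 1.26], [0.24, 2.4], [-1.31, 4.45], [0.19, 1.91], [-2.76, 2.76]. Speed limits (rad/s): [2.39, 2.39, 3.14, 3.14, 3.14, 3.14, 3.14].

## Interface

Orientations are given as a unit quaternion [x, y, z, w].
In Python, from cell import manip gives the robot as it stands.
- The arm moves only by the tool jog_arm, never from a script. Its argument "deltas" is a list of rows, each a list of 5 numbers: the shift along the tool's x, y, z in m, then the turn about the tool's z in units of 6 degrees (1.0 is 6 degrees), then the opening, from 0 (shut) to 1 (fully open). A call has 1 to 20 rows; each row shifts and turns the commanded pose from where the row before left it, along the tool's axes as they then stand; what a row does not reach is not made up. A row lasts 1/12 s, in which the tool goes at most 41.7 mm and 7.16 degrees, less where a joint would pass 70% of its speed; a pose out of reach is approached as far as the arm can. A call with a gripper value outside its range is refused whole. The fingers move at their own pace and stop on an object; "force" is the grip in N (left out, the last holds). Time passes only in rows, so rows that do not move let the fingers close. It gives the time, the measured TCP pose, the force and the opening at its end, in the units of the state.
- manip.read_state(): the state, without advancing time (a new reading comes with each control period).
- manip.camera(name): name is "side" or "top"; returns the picture (480x640x3 uint8, red, green, blue); there is no depth.
- manip.calibration(name): a dict with "K" (3x3 intrinsics, pixels), "R" (3x3) and "t" (3): a world point X has camera coordinates R X + t. Camera axes: x right, y down, z forward; pixel columns grow to the right and rows downward; lengths in m; the calibration is good to about 2 mm. A picture is of the moment at which its call begins. calibration takes no time and is no camera call.
- manip.close_job(): hands the job in, once; it reports no verdict.
The state is a dict: "t": time; "joints": joint angles; "joint_velocities": joint speeds; "tau": joint torques, N m; "tool_pos": TCP position; "tcp_rot": TCP orientation; "ft_force": force on the tool from outside, world axes, zero at the start; "moment": the same for the moment, N m; "width": finger opening in m.
Only numpy, scipy, OpenCV 4.12 (cv2) and the standard library are available. Lean on these libraries where they do the work, as an engineer would, in place of code of your own. Each camera call takes 0.05 s, during which the arm holds its last target.

## Working session

There is one attempt and no reset: what is moved stays moved. The work goes in short steps, Python scripts to look and compute and a tool call to move; the robot and the scene stay as the last step left them, time stands still between calls to the robot, and variables do not carry over. Pictures are saved under pics/ and viewed, and the job is handed in when it is done.

Besides the shell and the picture viewer there is one more tool, called after "Emit:" in YAML: its name, and indented under it one key for each argument. jog_arm: Moves the arm, as the interface text tells. Its arguments: {"type":"object","properties":{"deltas":{"type":"array"},"force":{"type":"number"}},"required":["deltas"]}

```bash
ls; mkdir -p pics
python3 - <<'E'
from cell import manip
import cv2
for n in("side","top"):
    im=manip.camera(n); cv2.imwrite(f"pics/{n}0.png",im[:,:,::-1])
    c=manip.calibration(n); print(n,c["K"],c["R"],c["t"])
s=manip.read_state(); print(s)
print(manip.hold_point_z)
E
```

```text
pics
side [[547.86861685   0.         315.8779758 ]
 [  0.         547.86861685 237.73547264]
 [  0.           0.           1.        ]] [[ 0.69570781 -0.71809644 -0.01811499]
 [-0.38467728 -0.3511494  -0.85364951]
 [ 0.6066416   0.60085906 -0.52053277]] [-0.36984436  0.31669379  1.44282764]
top [[522.0485419    0.         335.58891612]
 [  0.         522.0485419  245.55514807]
 [  0.           0.           1.        ]] [[-0.00160387 -0.99996632 -0.00804946]
 [-0.99005259  0.00272034 -0.14067151]
 [ 0.14068867  0.00774377 -0.9900236 ]] [-0.00432188  0.51560075  1.36622064]
{'t': 0.1, 'joints': array([-1.16616298,  0.53707866, -0.00444923,  1.53874243,  0.00260763,
        1.06728526, -0.07119691]), 'joint_velocities': array([-0.00055534, -0.0019392 ,  0.00145794, -0.00399232,  0.00015844,
        0.00045774, -0.00019592]), 'tau': array([ 2.22644696e-03, -5.72071409e+01,  9.93627012e-01, -2.52233344e+01,
       -5.62019390e-02,  1.33445329e-02,  4.28585167e-05]), 'tool_pos': array([0.29462274, 0.57879345, 0.23794663]), 'tcp_rot': array([ 8.52511076e-01,  5.22708615e-01, -6.11414357e-04,  4.41168451e-04]), 'ft_force': array([ 0.36523348, -0.15704743, -0.24781775]), 'moment': array([-0.07463154,  0.01594001,  0.01376012]), 'width': 0.08801147585137413}
0.0187
```

View pics/side0.png

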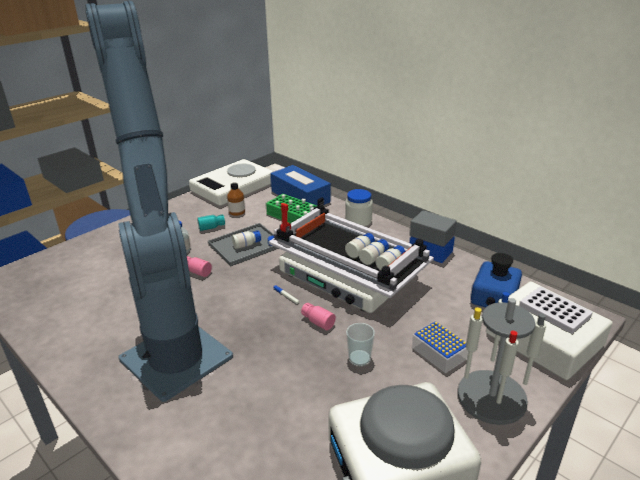

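View pics/top0.png

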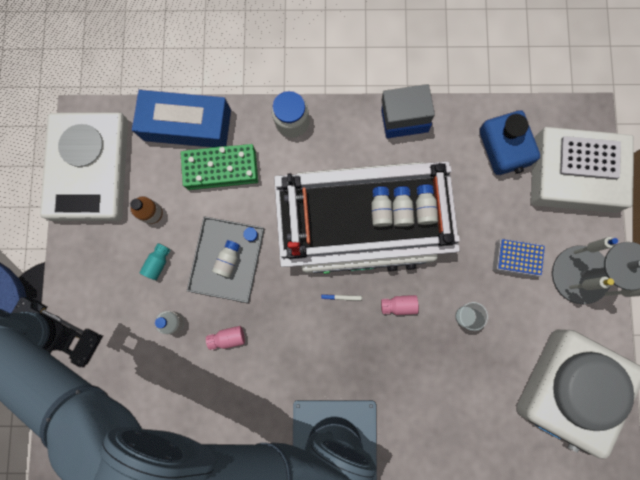

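The top view shows the shaker (278–457, 165–265), with the bar at its left end and the red lever at (295,247). Bottles 1–3 are at about x=428, 404 and 382 with their caps up (+x). Bottle 4 is in the tray at (226,258), and the decoys are pink and turquoise.

```bash
cat > h.py <<'E'
from cell import manip
import numpy as np, cv2
def ray(n,u,v):
    c=manip.calibration(n); d=c["R"].T@np.linalg.solve(c["K"],[u,v,1.]); o=-c["R"].T@c["t"]; return o,d
def pl(n,u,v,z):
    o,d=ray(n,u,v); return o+d*(z-o[2])/d[2]
def proj(n,X):
    c=manip.calibration(n); p=c["K"]@(c["R"]@np.asarray(X,float)+c["t"]); return p[:2]/p[2]
def tri(a,b):
    (o1,d1),(o2,d2)=ray("top",*a),ray("side",*b)
    A=np.c_[d1,-d2]; s=np.linalg.lstsq(A,o2-o1,rcond=None)[0]
    p,q=o1+s[0]*d1,o2+s[1]*d2; return (p+q)/2,np.linalg.norm(p-q)
def crop(n,im,x0,y0,x1,y1,name,k=4):
    cv2.imwrite("pics/"+name,cv2.resize(im[y0:y1,x0:x1,::-1],None,fx=k,fy=k,interpolation=cv2.INTER_CUBIC))
E
python3 - <<'E'
from h import *
t=cv2.imread("pics/top0.png")[:,:,::-1]; s=cv2.imread("pics/side0.png")[:,:,::-1]
crop("top",t,270,155,465,280,"t0a.png",4)
crop("top",t,180,205,270,310,"t0b.png",5)
crop("side",s,260,190,440,310,"s0a.png",4)
E
```

```text
(no output)
```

View pics/t0a.png

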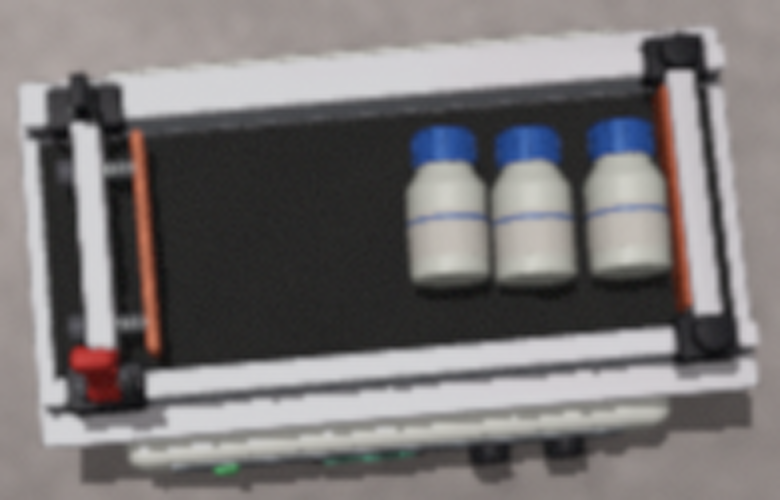

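View pics/t0b.png

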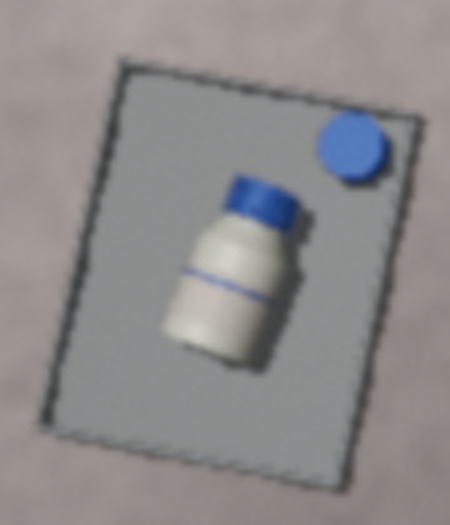

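View pics/s0a.png

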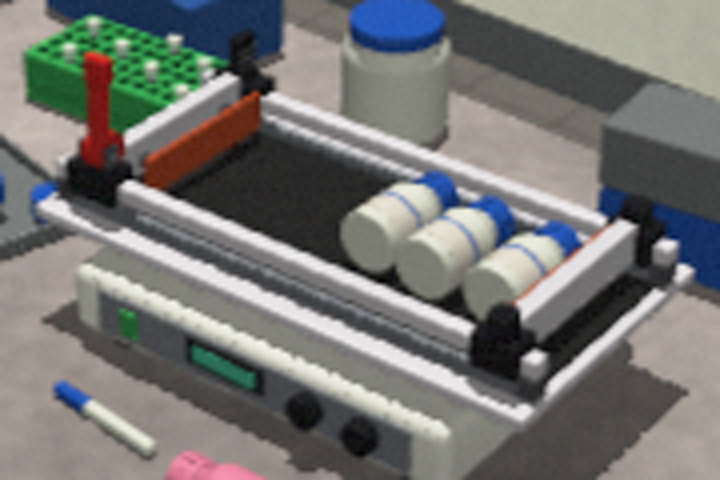

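Run:
```python
from h import *
C=np.array([(22,85),(718,27),(757,385),(45,443)])/4+[270,155]
for z in(.09,.1,.115,.129):
    P=np.array([pl("top",*c,z)[:2] for c in C]); 
    d=lambda i,j:np.linalg.norm(P[i]-P[j])
    e=P[0]+P[3]-P[1]-P[2]; print(z,d(0,1),d(3,2),d(0,3),d(1,2),P.mean(0),"yaw",np.degrees(np.arctan2(-e[0],e[1])))
f=lambda x,y:(x/4+270,y/4+155)
def p(n,x,y,z): print(n,np.round(pl("top",*f(x,y),z),4))
p("stop face top far",660,88,.146);p("stop face top near",685,308,.146)
p("strip far",140,130,.142);p("strip near",158,350,.142)
p("beam top far",85,125,.146);p("beam top near",102,345,.146)
for i,(cap,base) in enumerate([((620,135),(628,265)),((527,142),(536,275)),((443,142),(448,275))]):
    p(f"b{i+1} cap",*cap,.125);p("  base",*base,.125)
g=lambda x,y:(x/5+180,y/5+205)
def q(n,x,y,z): print(n,np.round(pl("top",*g(x,y),z),4))
q("b4cap",265,202,.029);q("base",207,345,.029);q("mid L",183,290,.029);q("mid R",280,305,.029)
for n,x,y in(("TL",122,68),("TR",422,120),("BR",345,488),("BL",45,428)): q(n,x,y,.016)
q("sparecap",352,147,.026)
```

```text
0.09 0.4605441606481282 0.4595640114869714 0.237677679969059 0.2388440934463994 [ 0.5929018  -0.08620852] yaw 4.612902109197968
0.1 0.4570946144446223 0.45612180675059644 0.2358974377932783 0.23705511465527035 [ 0.59084464 -0.08568493] yaw 4.6129021091979725
0.115 0.4519202951393637 0.45095849964603407 0.23322707452960711 0.2343716464685768 [ 0.5877589  -0.08489953] yaw 4.6129021091979645
0.129 0.44709093045445547 0.4461394130151093 0.23073473548351417 0.23186707616099622 [ 0.58487887 -0.0841665 ] yaw 4.612902109197961
stop face top far [ 0.6737 -0.2569  0.146 ]
stop face top near [ 0.5333 -0.2684  0.146 ]
strip far [0.6488 0.0707 0.142 ]
strip near [0.5084 0.0586 0.142 ]
beam top far [0.6511 0.1051 0.146 ]
beam top near [0.5111 0.0931 0.146 ]
b1 cap [ 0.6488 -0.2345  0.125 ]
  base [ 0.5644 -0.2374  0.125 ]
b2 cap [ 0.6444 -0.1751  0.125 ]
  base [ 0.5582 -0.1792  0.125 ]
b3 cap [ 0.6446 -0.1216  0.125 ]
  base [ 0.5584 -0.1236  0.125 ]
b4cap [0.5178 0.2722 0.029 ]
base [0.4403 0.3014 0.029 ]
mid L [0.4701 0.3152 0.029 ]
mid R [0.4618 0.2626 0.029 ]
TL [0.5944 0.3557 0.016 ]
TR [0.5649 0.1898 0.016 ]
BR [0.3642 0.2277 0.016 ]
BL [0.3968 0.3906 0.016 ]
sparecap [0.5483 0.2262 0.026 ]
```

Run:
```python
from h import *
from scipy.spatial.transform import Rotation as Ro
t=cv2.imread("pics/top0.png"); hsv=cv2.cvtColor(t,cv2.COLOR_BGR2HSV)
m=np.zeros(t.shape[:2],np.uint8); m[225:285,205:245]=255
blue=(cv2.inRange(hsv,(100,120,60),(125,255,255))&m); 
white=(cv2.inRange(hsv,(8,10,150),(40,90,255))&m)
def big(mk):
    n,l,s,c=cv2.connectedComponentsWithStats(mk); i=1+np.argmax(s[1:,4]); return l==i,c[i],s[i]
for nm,mk in(("cap",cv2.morphologyEx(blue,cv2.MORPH_OPEN,np.ones((3,3)))),("body",white)):
    b,c,s=big(mk); print(nm,c,s, cv2.minAreaRect(np.argwhere(b)[:,::-1].astype(np.float32)), np.round(pl("top",*c,.029),4))
s=manip.read_state(); print(Ro.from_quat(s["tcp_rot"]).as_matrix().round(3))
c=manip.calibration("top"); print(-c["R"].T@c["t"])
```

```text
cap [232.20224719 245.25842697] [226 241  13  10  89] ((232.36209106445312, 245.15518188476562), (13.393258094787598, 6.827935695648193), 23.198591232299805) [0.5182 0.2744 0.029 ]
body [220.7804878 267.6097561] [213 261  17  14 164] ((220.57533264160156, 267.96575927734375), (14.630145072937012, 11.938197135925293), 20.556045532226562) [0.4576 0.3035 0.029 ]
[[ 0.454  0.891 -0.001]
 [ 0.891 -0.454 -0.001]
 [-0.002  0.    -1.   ]]
[ 0.31825317 -0.01630404  1.42508622]
```

Emit:
jog_arm:
  deltas:
    - [-0.0149,0.0237,0,0,1]
    - [-0.0149,0.0237,0,0,1]
    - [-0.0149,0.0237,0,0,1]
    - [-0.0149,0.0237,0,0,1]
    - [-0.0149,0.0237,0,0,1]
    - [-0.0149,0.0237,0,0,1]
    - [-0.0149,0.0237,0,0,1]
    - [-0.0149,0.0237,0,0,1]
    - [-0.0149,0.0237,0,0,1]
    - [-0.0149,0.0237,0,0,1]
    - [-0.0149,0.0237,0,0,1]
    - [-0.0149,0.0237,0,0,1]
    - [0,0,0,-0.9,1]
    - [0,0,0.03,0,1]
    - [0,0,0.03,0,1]
    - [0,0,0.03,0,1]
    - [0,0,0.03,0,1]
    - [0,0,0,0,1]
    - [0,0,0,0,1]

```text
t: 1.68
tool_pos: [0.4662, 0.2902, 0.1178]
tcp_rot: [0.827, 0.562, -0.002, 0.0]
ft_force: [0.4, -0.9, 1.3]
width: 0.0879
```

```bash
cat >> h.py <<'E'
from scipy.spatial.transform import Rotation as Ro
def st():
    s=manip.read_state(); M=Ro.from_quat(s["tcp_rot"]).as_matrix()
    print("t",round(s["t"],2),"pos",s["tool_pos"].round(4),"yaw",np.degrees(np.arctan2(M[1,0],M[0,0])).round(2),"F",s["ft_force"].round(2),"w",round(s["width"],4)); return s,M
def goal(x,y,z,yaw=None):
    s,M=st(); d=M.T@(np.array([x,y,z])-s["tool_pos"]); w=np.degrees(np.arctan2(M[1,0],M[0,0]))
    print("tool shift",d.round(4),"turn units",None if yaw is None else round((w-yaw)/6,3))
A=np.radians(4.65); O=np.array([.592,-.0862])
def L2W(x,y): return O+np.array([x*np.cos(A)-y*np.sin(A),x*np.sin(A)+y*np.cos(A)])
def W2L(X,Y):
    d=np.array([X,Y])-O; return np.array([d[0]*np.cos(A)+d[1]*np.sin(A),-d[0]*np.sin(A)+d[1]*np.cos(A)])
E
python3 - <<'E'
from h import *
goal(.4675,.291,.011,68.5)
im=manip.camera("top"); crop("top",im,160,180,320,300,"t1.png",5)
im=manip.camera("side"); crop("side",im,180,180,340,300,"s1.png",5)
E
```

```text
t 1.68 pos [0.4662 0.2902 0.1178] yaw 68.43 F [ 0.4  -0.91  1.27] w 0.0879
tool shift [0.0015 0.0011 0.1068] turn units -0.012
```

View pics/s1.png

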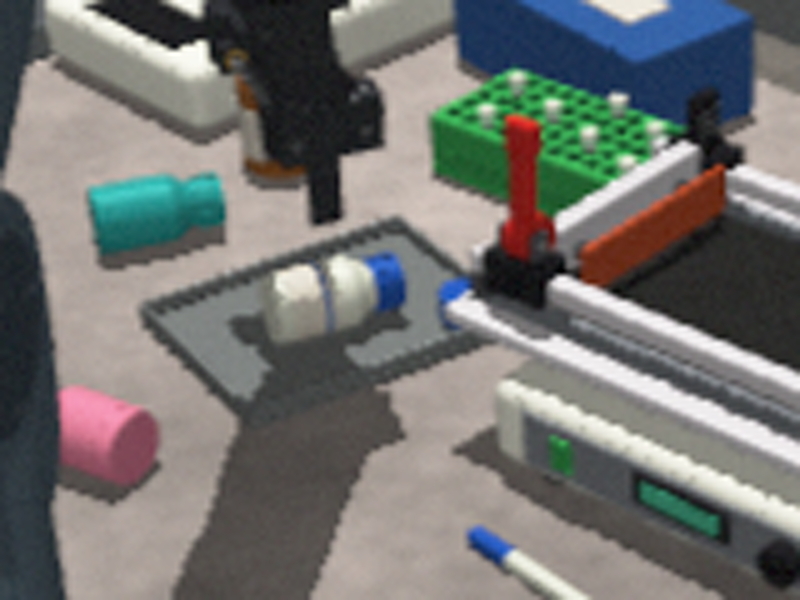

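View pics/t1.png

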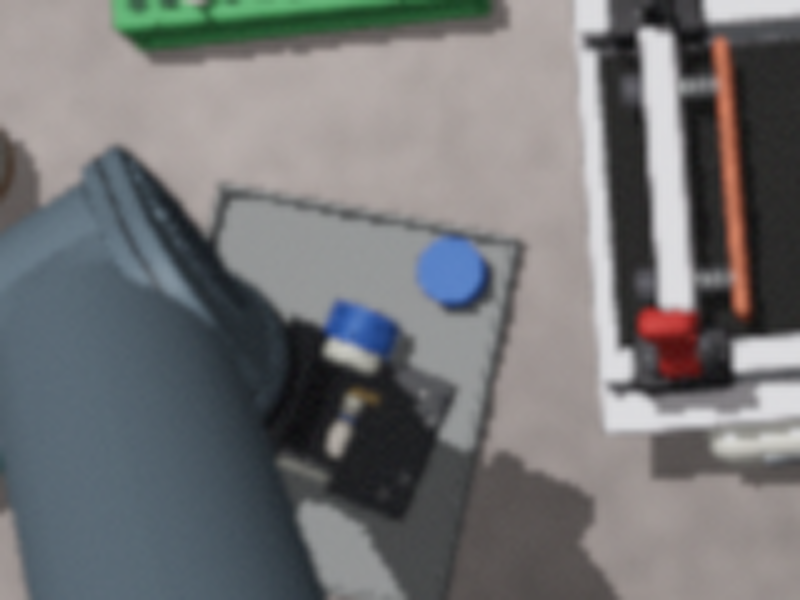

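The gripper sits over the bottle, square to it. I'll lower and grip.

Emit:
jog_arm:
  deltas:
    - [0.001,0.001,0.02,0,1]
    - [0,0,0.02,0,1]
    - [0,0,0.02,0,1]
    - [0,0,0.02,0,1]
    - [0,0,0.015,0,1]
    - [0,0,0.01,0,1]
    - [0,0,0,0,1]
    - [0,0,0,0,0.4]
    - [0,0,0,0,0.4]
    - [0,0,0,0,0.4]
    - [0,0,0,0,0.4]
    - [0,0,0,0,0.4]
    - [0,0,0,0,0.4]
    - [0,0,0,0,0.4]
  force: 10

```text
t: 2.95
tool_pos: [0.4687, 0.2917, 0.0141]
tcp_rot: [0.827, 0.562, 0.0, 0.0]
ft_force: [-0.5, 1.3, 3.5]
width: 0.0497
```

Run:
```python
from h import *
st()
im=manip.camera("side"); crop("side",im,180,180,340,300,"s2.png",5)
```

```text
t 2.95 pos [0.4687 0.2917 0.0141] yaw 68.43 F [-0.5   1.29  3.52] w 0.0497
```

View pics/s2.png

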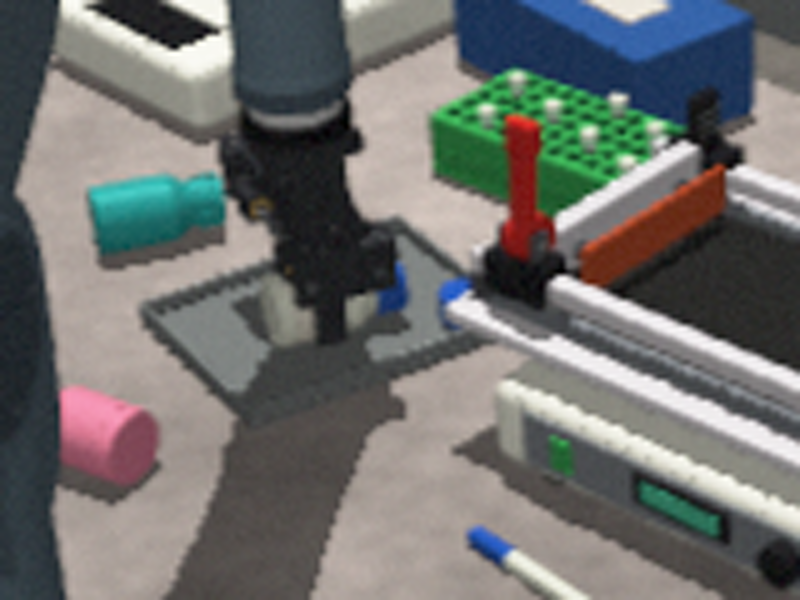

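The opening is 49.7 mm, so it holds the body. Next I lift, carry over the bar and turn.

Emit:
jog_arm:
  deltas:
    - [0,0,-0.006,0,0.4]
    - [0,0,-0.015,0,0.4]
    - [0,0,-0.025,0,0.4]
    - [0,0,-0.025,0,0.4]
    - [0,0,-0.025,0,0.4]
    - [0,0,-0.025,0,0.4]
    - [0,0,-0.025,0,0.4]
    - [0,0,-0.025,0,0.4]
    - [0,0,-0.025,0,0.4]
    - [0,0,-0.025,0,0.4]
    - [0,0,-0.025,0,0.4]
    - [0,0,-0.015,0,0.4]
    - [0,0,-0.006,0,0.4]

```text
t: 4.08
tool_pos: [0.4693, 0.2919, 0.2835]
tcp_rot: [0.827, 0.562, 0.002, -0.0]
ft_force: [-0.1, -0.1, -1.3]
width: 0.0496
```

Emit:
jog_arm:
  deltas:
    - [-0.0078,0.007,0,0,0.4]
    - [-0.0155,0.01405,0,0,0.4]
    - [-0.0155,0.01405,0,0,0.4]
    - [-0.0155,0.01405,0,0,0.4]
    - [-0.0155,0.01405,0,0,0.4]
    - [-0.0155,0.01405,0,0,0.4]
    - [-0.0155,0.01405,0,0,0.4]
    - [-0.0155,0.01405,0,0,0.4]
    - [-0.0155,0.01405,0,0,0.4]
    - [-0.0155,0.01405,0,0,0.4]
    - [-0.0155,0.01405,0,0,0.4]
    - [-0.0155,0.01405,0,0,0.4]
    - [-0.0155,0.01405,0,0,0.4]
    - [-0.0155,0.01405,0,0,0.4]
    - [-0.0155,0.01405,0,0,0.4]
    - [-0.0155,0.01405,0,0,0.4]
    - [-0.0078,0.007,0,0,0.4]

```text
t: 5.5
tool_pos: [0.5856, -0.0259, 0.2791]
tcp_rot: [0.828, 0.561, -0.002, 0.0]
ft_force: [-0.1, -0.1, -1.6]
width: 0.05
```

Emit:
jog_arm:
  deltas:
    - [0,0,0,-0.7,0.4]
    - [0,0,0,-0.7,0.4]
    - [0,0,0,-0.75,0.4]
    - [0,0,0,-0.75,0.4]
    - [0,0,0,-0.75,0.4]
    - [0,0,0,-0.72,0.4]
    - [0,0,0,0,0.4]
    - [0,0,0,0,0.4]

```text
t: 6.17
tool_pos: [0.5856, -0.022, 0.2798]
tcp_rot: [0.679, 0.734, -0.001, -0.001]
ft_force: [-0.2, -0.1, -1.4]
width: 0.0496
```

Run:
```python
from h import *
x,y=L2W(0,.065); goal(x,y,.1105,94.65)
im=manip.camera("top"); crop("top",im,250,140,450,280,"t3.png",4)
im=manip.camera("side"); crop("side",im,240,130,440,280,"s3.png",4)
```

```text
t 6.17 pos [ 0.5856 -0.022   0.2798] yaw 94.52 F [-0.19 -0.13 -1.39] w 0.0496
tool shift [0.0004 0.0015 0.1693] turn units -0.022
```

View pics/t3.png

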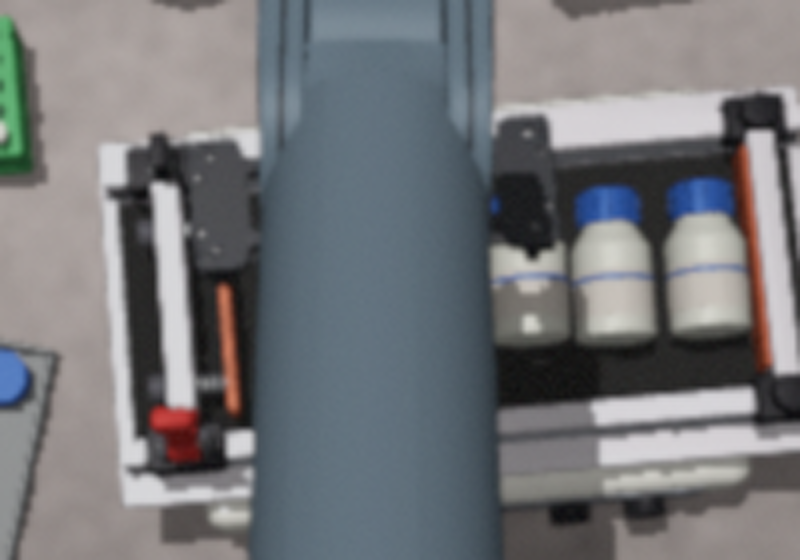

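View pics/s3.png

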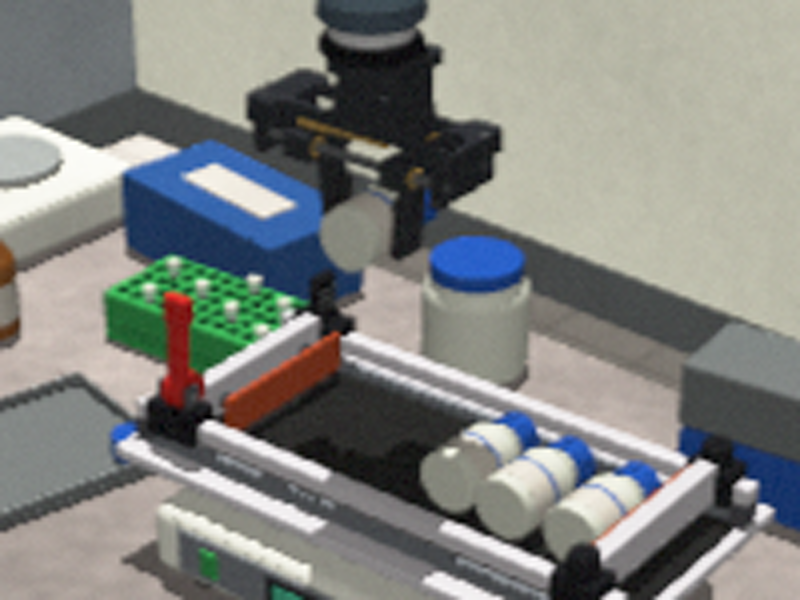

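Bottle 4 is held level over the free space with its cap to +x. Lowering now.

Emit:
jog_arm:
  deltas:
    - [0,0.001,0.01,0,0.4]
    - [0,0,0.02,0,0.4]
    - [0,0,0.025,0,0.4]
    - [0,0,0.025,0,0.4]
    - [0,0,0.025,0,0.4]
    - [0,0,0.025,0,0.4]
    - [0,0,0.015,0,0.4]
    - [0,0,0.01,0,0.4]
    - [0,0,0,0,0.4]
    - [0,0,0,0,0.4]
    - [0,0,0.004,0,0.4]
    - [0,0,0.003,0,0.4]
    - [0,0,0,0,0.4]
    - [0,0,0,0,0.4]

```text
t: 7.43
tool_pos: [0.5875, -0.0218, 0.1191]
tcp_rot: [0.678, 0.735, 0.0, 0.0]
ft_force: [-0.6, 0.2, -0.8]
width: 0.0498
```

Emit:
jog_arm:
  deltas:
    - [0,0,0.002,0,0.4]
    - [0,0,0.002,0,0.4]
    - [0,0,0.002,0,0.4]
    - [0,0,0,0,0.4]
    - [0,0,0,0,0.4]

```text
t: 7.85
tool_pos: [0.5871, -0.0218, 0.1125]
tcp_rot: [0.678, 0.735, -0.0, -0.0]
ft_force: [0.3, -0.5, -1.2]
width: 0.0495
```

Emit:
jog_arm:
  deltas:
    - [0,0,0.0015,0,0.4]
    - [0,0,0.0015,0,0.4]
    - [0,0,0,0,0.4]
    - [0,0,0,0,0.4]

```text
t: 8.18
tool_pos: [0.5875, -0.0218, 0.11]
tcp_rot: [0.678, 0.735, 0.0, 0.0]
ft_force: [0.5, 0.5, 1.9]
width: 0.0495
```

Contact (force changed from -1.2 to +1.9 N at z = 0.110). I'll open and retreat upwards, then take a picture.

Emit:
jog_arm:
  deltas:
    - [0,0,0,0,0.6]
    - [0,0,0,0,0.6]
    - [0,0,0,0,0.8]
    - [0,0,0,0,1]
    - [0,0,0,0,1]
    - [0,0,0,0,1]
    - [0,0,0,0,1]
    - [0,0,-0.01,0,1]
    - [0,0,-0.02,0,1]
    - [0,0,-0.03,0,1]
    - [0,0,-0.03,0,1]
    - [0,0,-0.03,0,1]
    - [0,0,-0.03,0,1]
    - [0,0,-0.02,0,1]
    - [0,0,0,0,1]

```text
t: 9.43
tool_pos: [0.5898, -0.022, 0.2855]
tcp_rot: [0.678, 0.735, 0.003, 0.003]
ft_force: [0.4, -0.1, 0.8]
width: 0.0884
```

Run:
```python
from h import *
x,y=L2W(0,.24); goal(x,y,.26,94.65)
im=manip.camera("top"); crop("top",im,250,140,450,280,"t4.png",4)
im=manip.camera("side"); crop("side",im,240,130,440,280,"s4.png",4)
```

```text
t 9.43 pos [ 0.5898 -0.022   0.2855] yaw 94.63 F [ 0.42 -0.09  0.82] w 0.0884
tool shift [ 0.1758 -0.0033  0.0254] turn units -0.004
```

View pics/s4.png

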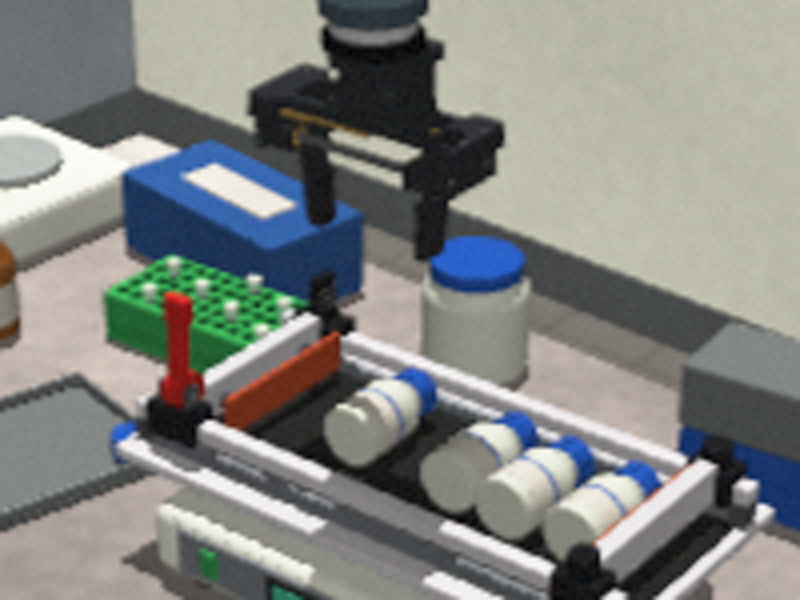

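Bottle 4 rests in the free space at about (375,415) in the crop, parallel to the others with its cap to +x. Next I close the fingers and go behind the bar.

Emit:
jog_arm:
  deltas:
    - [0.013,0,0,0,0]
    - [0.02,0,0,0,0]
    - [0.025,0,0,0,0]
    - [0.025,0,0,0,0]
    - [0.025,0,0,0,0]
    - [0.025,0,0,0,0]
    - [0.02,-0.001,0,0,0]
    - [0.007,0,0,0,0]
    - [0,0,0.01,0,0]
    - [0,0,0.02,0,0]
    - [0,0,0.02,0,0]
    - [0,0,0.02,0,0]
    - [0,0,0,0,0]
    - [0,0,0,0,0]

```text
t: 10.7
tool_pos: [0.5724, 0.1358, 0.2082]
tcp_rot: [0.678, 0.735, -0.002, -0.001]
ft_force: [1.0, 0.4, 0.5]
width: 0.0006
```

Run:
```python
from h import *
x,y=L2W(0,.222); s,M=st(); goal(x,y,.118,94.65); print(W2L(*s["tool_pos"][:2]))
im=manip.camera("top"); crop("top",im,250,140,450,280,"t5.png",4)
im=manip.camera("side"); crop("side",im,240,130,440,280,"s5.png",4)
```

```text
t 10.7 pos [0.5724 0.1358 0.2082] yaw 94.55 F [0.97 0.44 0.51] w 0.0006
t 10.7 pos [0.5724 0.1358 0.2082] yaw 94.55 F [0.97 0.44 0.51] w 0.0006
tool shift [-0.0007  0.0018  0.0902] turn units -0.017
[-0.00152498  0.22288384]
```

View pics/s5.png

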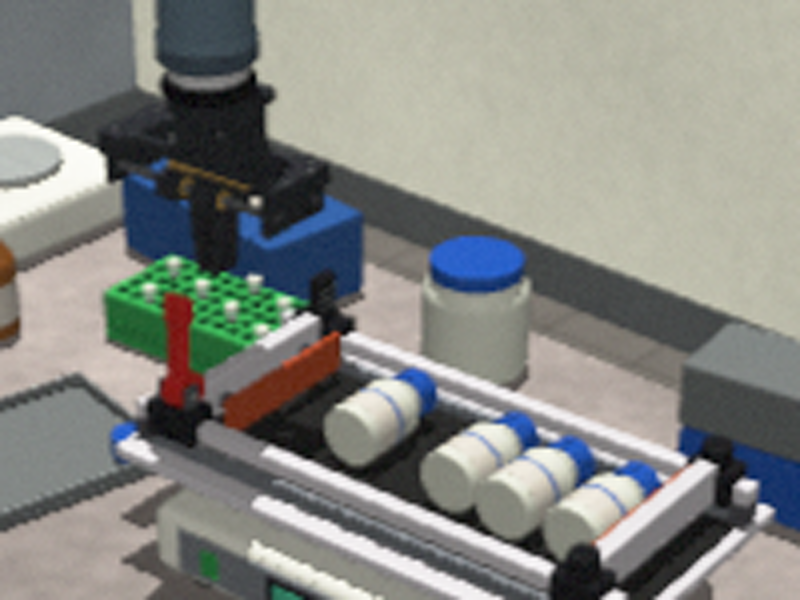

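View pics/t5.png

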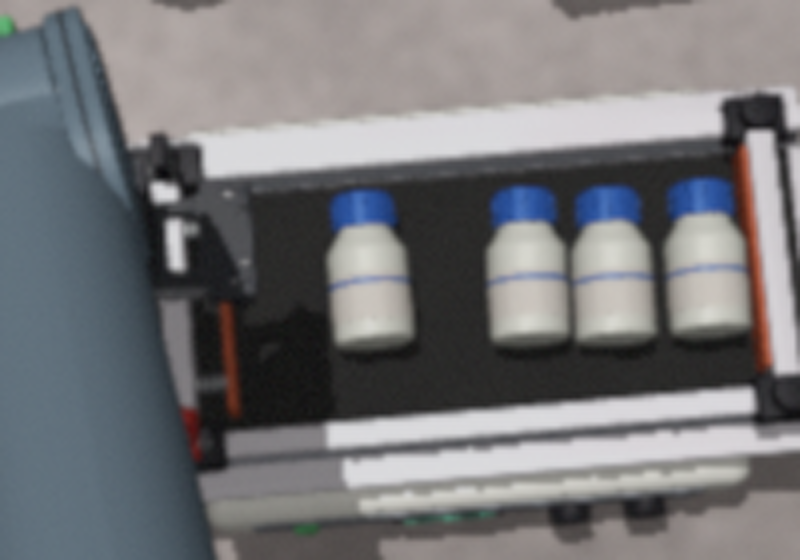

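Placement is good in both views. The fingers stand clear behind the bar, so I'll go down and start the push until contact.

Emit:
jog_arm:
  deltas:
    - [0,0.001,0.015,0,0]
    - [0,0,0.02,0,0]
    - [0,0,0.02,0,0]
    - [0,0,0.02,0,0]
    - [0,0,0.014,0,0]
    - [0,0,0,0,0]
    - [-0.004,0,0,0,0]
    - [-0.004,0,0,0,0]
    - [0,0,0,0,0]
    - [0,0,0,0,0]

```text
t: 11.63
tool_pos: [0.576, 0.1292, 0.1221]
tcp_rot: [0.678, 0.735, 0.001, 0.001]
ft_force: [0.1, -0.1, -0.4]
width: 0.0005
```

Emit:
jog_arm:
  deltas:
    - [-0.003,0,0,0,0]
    - [-0.003,0,0,0,0]
    - [-0.003,0,0,0,0]
    - [-0.003,0,0,0,0]
    - [0,0,0,0,0]

```text
t: 12.05
tool_pos: [0.5759, 0.1223, 0.1214]
tcp_rot: [0.677, 0.736, 0.002, -0.002]
ft_force: [-0.8, 9.3, 1.6]
width: 0.0006
```

Emit:
jog_arm:
  deltas:
    - [-0.004,0,0,0,0]
    - [-0.005,0,0,0,0]
    - [-0.006,0,0,0,0]
    - [-0.006,0,0,0,0]
    - [-0.006,0,0,0,0]
    - [-0.006,0,0,0,0]
    - [-0.006,0,0,0,0]
    - [-0.006,0,0,0,0]
    - [-0.005,0,0,0,0]
    - [-0.004,0,0,0,0]
    - [-0.003,0,0,0,0]
    - [0,0,0,0,0]

```text
t: 13.05
tool_pos: [0.5807, 0.0653, 0.1214]
tcp_rot: [0.677, 0.736, 0.002, -0.001]
ft_force: [-0.8, 8.9, 1.9]
width: 0.0004
```

Run:
```python
from h import *
s,M=st(); print(W2L(*s["tool_pos"][:2]))
im=manip.camera("side"); crop("side",im,240,150,440,280,"s6.png",4)
```

```text
t 13.05 pos [0.5807 0.0653 0.1214] yaw 94.82 F [-0.79  8.9   1.9 ] w 0.0004
[0.00106102 0.1519159 ]
```

View pics/s6.png

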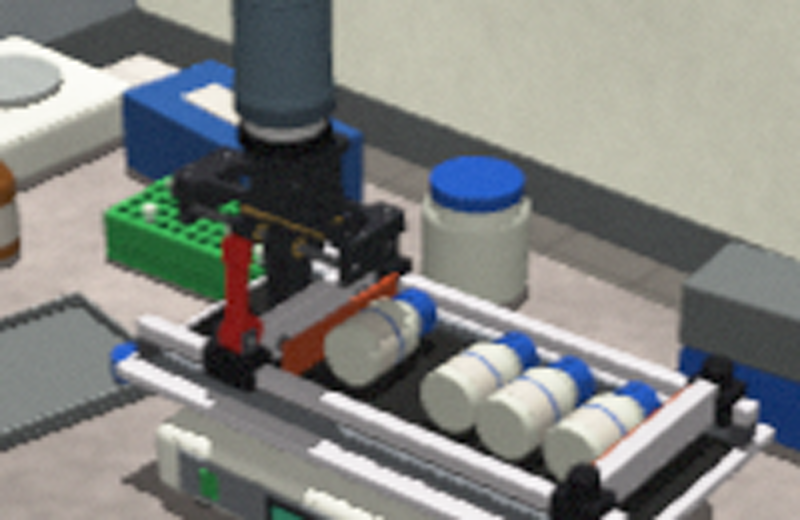

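The strip is about to touch bottle 4. I'll continue more slowly, as the bottles now roll.

Emit:
jog_arm:
  deltas:
    - [-0.003,0,0,0,0]
    - [-0.003,0,0,0,0]
    - [-0.003,0,0,0,0]
    - [-0.003,0,0,0,0]
    - [-0.003,0,0,0,0]
    - [-0.003,0,0,0,0]
    - [-0.003,0,0,0,0]
    - [-0.003,0,0,0,0]
    - [-0.003,0,0,0,0]
    - [-0.003,0,0,0,0]
    - [-0.003,0,0,0,0]
    - [-0.003,0,0,0,0]
    - [-0.003,0,0,0,0]
    - [-0.002,0,0,0,0]
    - [0,0,0,0,0]
    - [0,0,0,0,0]

```text
t: 14.43
tool_pos: [0.5842, 0.0248, 0.1214]
tcp_rot: [0.677, 0.736, 0.002, -0.001]
ft_force: [-1.5, 9.5, 3.1]
width: 0.0003
```

Run:
```python
from h import *
s,M=st(); print(W2L(*s["tool_pos"][:2]))
im=manip.camera("side"); crop("side",im,240,150,440,280,"s7.png",4)
im=manip.camera("top"); crop("top",im,270,150,470,280,"t7.png",4)
```

```text
t 14.43 pos [0.5842 0.0248 0.1214] yaw 94.84 F [-1.49  9.54  3.11] w 0.0003
[0.00119313 0.11125551]
```

View pics/s7.png

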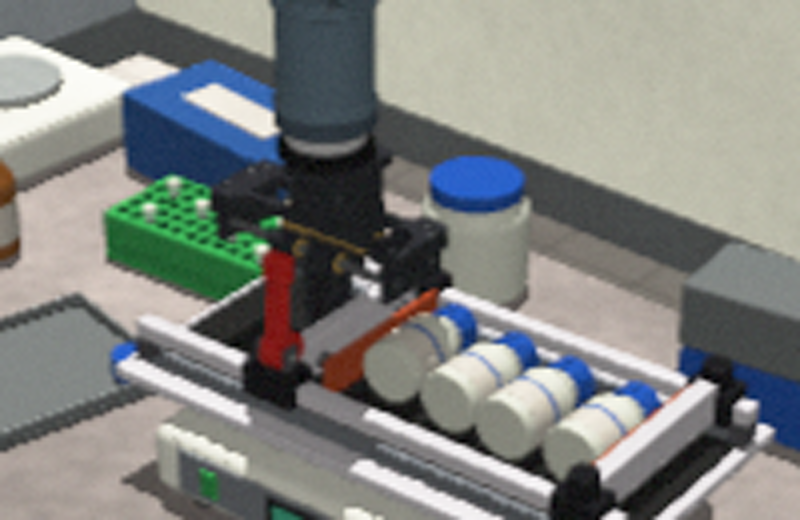

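View pics/t7.png

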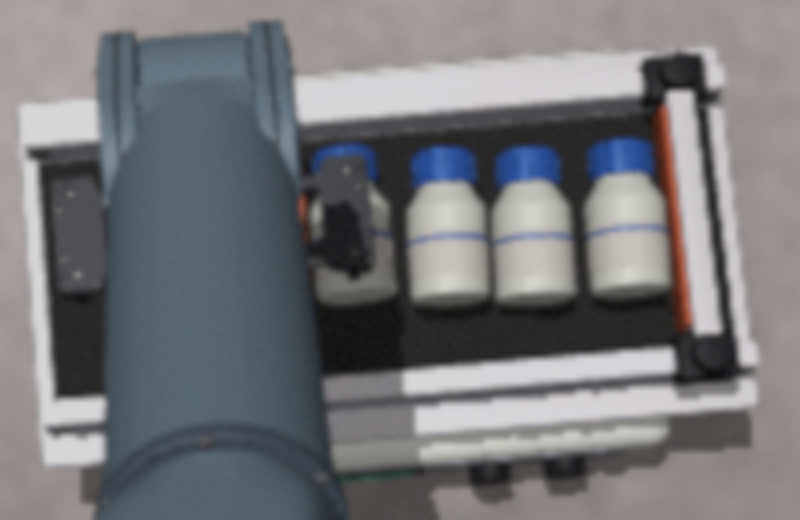

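Emit:
jog_arm:
  deltas:
    - [-0.0025,0,0,0,0]
    - [-0.0025,0,0,0,0]
    - [-0.0025,0,0,0,0]
    - [-0.0025,0,0,0,0]
    - [-0.0025,0,0,0,0]
    - [-0.0025,0,0,0,0]
    - [-0.0025,0,0,0,0]
    - [-0.0025,0,0,0,0]
    - [-0.002,0,0,0,0]
    - [-0.002,0,0,0,0]
    - [0,0,0,0,0]
    - [0,0,0,0,0]

```text
t: 15.53
tool_pos: [0.5861, 0.0011, 0.1214]
tcp_rot: [0.677, 0.736, 0.002, -0.002]
ft_force: [-1.4, 10.5, 3.3]
width: 0.0007
```

Run:
```python
from h import *
s,M=st(); print(W2L(*s["tool_pos"][:2]))
im=manip.camera("side"); crop("side",im,290,170,440,280,"s8.png",5)
im=manip.camera("top"); crop("top",im,320,150,470,260,"t8.png",5)
```

```text
t 15.53 pos [0.5861 0.0011 0.1214] yaw 94.85 F [-1.36 10.47  3.3 ] w 0.0007
[0.00123897 0.08750112]
```

View pics/s8.png

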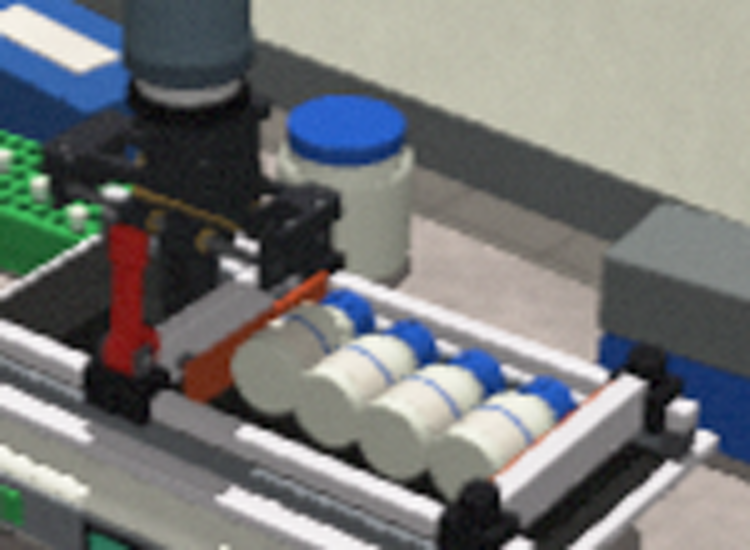

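View pics/t8.png

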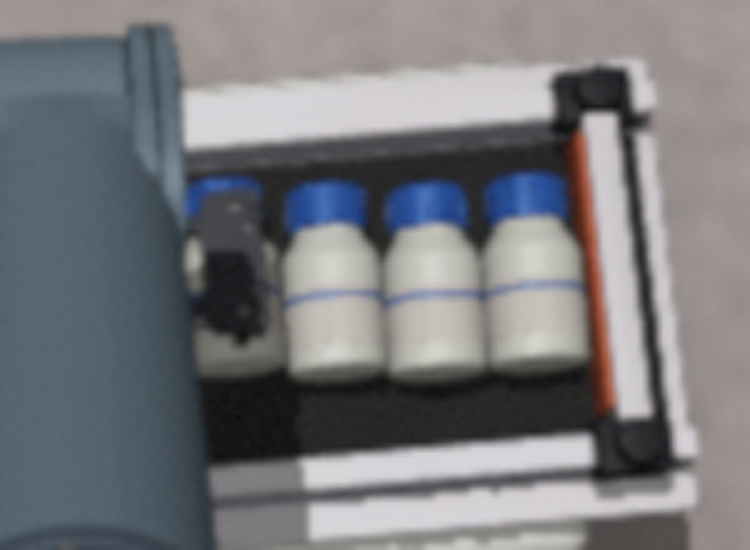

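The row has closed on itself; only a few mm are left to the stop. From here I'll watch the force while it moves.

Emit:
jog_arm:
  deltas:
    - [-0.002,0,0,0,0]
    - [-0.0015,0,0,0,0]

```text
t: 15.8
tool_pos: [0.5864, -0.0017, 0.1214]
tcp_rot: [0.676, 0.737, 0.002, -0.002]
ft_force: [-1.8, 11.6, 3.9]
width: 0.0005
```

Emit:
jog_arm:
  deltas:
    - [-0.0015,0,0,0,0]

```text
t: 15.88
tool_pos: [0.5865, -0.0031, 0.1214]
tcp_rot: [0.676, 0.737, 0.003, -0.002]
ft_force: [-1.3, 12.9, 3.9]
width: 0.0009
```

Emit:
jog_arm:
  deltas:
    - [-0.0015,0,0,0,0]

```text
t: 15.97
tool_pos: [0.5866, -0.0045, 0.1214]
tcp_rot: [0.676, 0.737, 0.003, -0.002]
ft_force: [-1.5, 13.3, 3.3]
width: 0.0004
```

Emit:
jog_arm:
  deltas:
    - [-0.0015,0,0,0,0]

```text
t: 16.05
tool_pos: [0.5867, -0.0057, 0.1214]
tcp_rot: [0.676, 0.737, 0.003, -0.002]
ft_force: [-1.7, 14.3, 5.1]
width: 0.0001
```

Run:
```python
from h import *
s,M=st(); print(W2L(*s["tool_pos"][:2]))
im=manip.camera("side"); crop("side",im,290,170,440,280,"s9.png",5)
im=manip.camera("top"); crop("top",im,320,150,470,260,"t9.png",5)
```

```text
t 16.05 pos [ 0.5867 -0.0057  0.1214] yaw 94.9 F [-1.65 14.33  5.11] w 0.0001
[0.0012507  0.08069073]
```

View pics/s9.png

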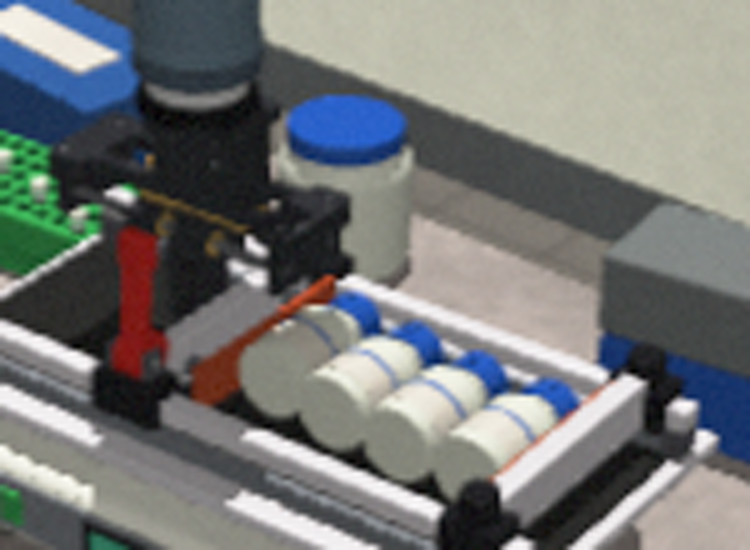

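View pics/t9.png

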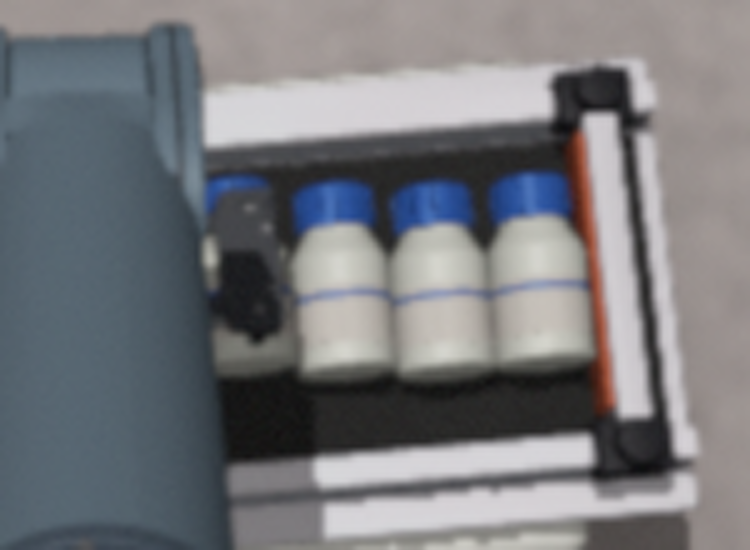

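Emit:
jog_arm:
  deltas:
    - [-0.0015,0,0,0,0]

```text
t: 16.23
tool_pos: [0.5868, -0.0067, 0.1214]
tcp_rot: [0.676, 0.737, 0.003, -0.002]
ft_force: [-2.1, 14.6, 4.3]
width: 0.0002
```

Emit:
jog_arm:
  deltas:
    - [-0.0015,0,0,0,0]

```text
t: 16.32
tool_pos: [0.5869, -0.008, 0.1214]
tcp_rot: [0.676, 0.737, 0.003, -0.002]
ft_force: [-1.8, 14.5, 4.3]
width: 0.0005
```

Emit:
jog_arm:
  deltas:
    - [-0.0015,0,0,0,0]

```text
t: 16.4
tool_pos: [0.587, -0.0094, 0.1214]
tcp_rot: [0.676, 0.737, 0.003, -0.002]
ft_force: [-1.9, 15.3, 4.6]
width: 0.0004
```

Emit:
jog_arm:
  deltas:
    - [-0.0015,0,0,0,0]

```text
t: 16.48
tool_pos: [0.5872, -0.0107, 0.1214]
tcp_rot: [0.676, 0.737, 0.003, -0.002]
ft_force: [-1.9, 15.4, 4.5]
width: 0.0004
```

Now I'll back off and take a clear look.

Emit:
jog_arm:
  deltas:
    - [0.005,0,0,0,0]
    - [0.015,0,0,0,0]
    - [0.02,0,-0.01,0,0]
    - [0.02,0,-0.02,0,0]
    - [0.025,0,-0.03,0,0]
    - [0.025,0,-0.03,0,0]
    - [0.025,0,-0.03,0,0]
    - [0.025,0,-0.01,0,0]
    - [0.02,0,0,0,0]
    - [0,0,0,0,0]

```text
t: 17.32
tool_pos: [0.5719, 0.1672, 0.252]
tcp_rot: [0.675, 0.737, 0.002, -0.001]
ft_force: [-0.8, 0.4, 0.6]
width: 0.0006
```

Run:
```python
from h import *
s,M=st()
im=manip.camera("side"); cv2.imwrite("pics/side10.png",im[:,:,::-1]);crop("side",im,290,180,430,280,"s10.png",5)
im=manip.camera("top"); cv2.imwrite("pics/top10.png",im[:,:,::-1]);crop("top",im,320,160,460,270,"t10.png",5)
```

```text
t 17.32 pos [0.5719 0.1672 0.252 ] yaw 95.02 F [-0.81  0.44  0.59] w 0.0006
```

View pics/s10.png

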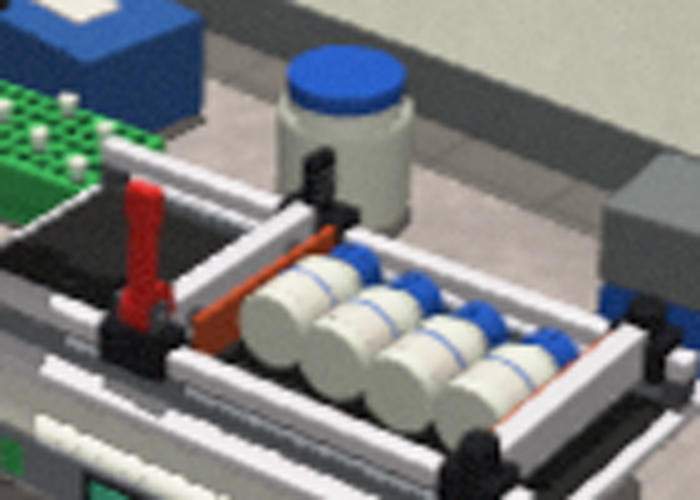

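View pics/t10.png

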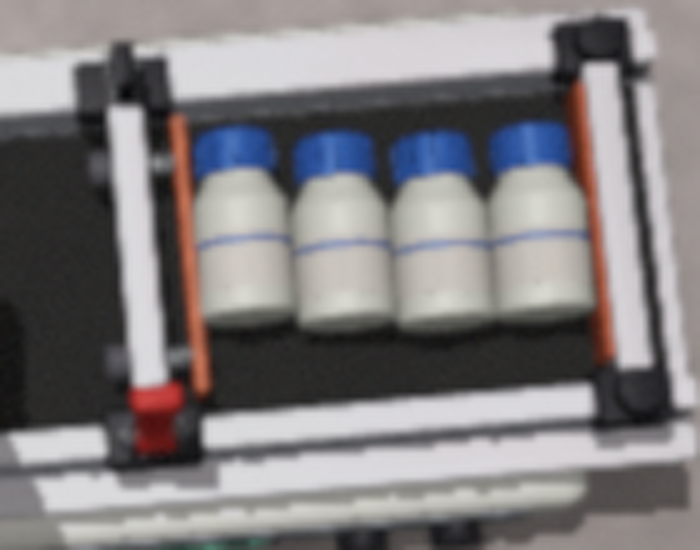

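```bash
cat > gap.py <<'E'
from h import *
def gap(f,xr,yr):
    im=cv2.imread(f).astype(float); hsv=cv2.cvtColor(im.astype(np.uint8),cv2.COLOR_BGR2HSV)
    b,g,r=im[...,0],im[...,1],im[...,2]
    red=np.clip(r-b-25,0,None)      # strip weight
    red[:, :]=red
    P=[];Q=[]
    for v in range(*yr):
        xs=np.arange(*xr); w=red[v,xr[0]:xr[1]].copy()
        wb=np.clip(np.minimum(b,g)[v,xr[0]:xr[1]]-110,0,None)
        # strip: strongest red cluster
        i=w.argmax()
        sl=slice(max(0,i-3),i+4); us=(w[sl]*xs[sl]).sum()/w[sl].sum()
        # beam: white run left of the strip
        wb[max(0,i-2):]=0; j=wb.argmax(); 
        k=np.convolve(wb,np.ones(7),'same').argmax(); sb=slice(max(0,k-5),k+6); ub=(wb[sb]*xs[sb]).sum()/wb[sb].sum()
        P.append((us,v));Q.append((ub,v))
    P=np.array(P);Q=np.array(Q)
    lp=np.polyfit(P[:,1],P[:,0],1); lq=np.polyfit(Q[:,1],Q[:,0],1)
    print(f,"rms",np.std(P[:,0]-np.polyval(lp,P[:,1])).round(2),np.std(Q[:,0]-np.polyval(lq,Q[:,1])).round(2))
    out=[]
    for v in (yr[0],(yr[0]+yr[1])/2,yr[1]):
        a=W2L(*pl("top",np.polyval(lp,v),v,.142)[:2]); bb=W2L(*pl("top",np.polyval(lq,v),v,.146)[:2])
        out.append((a.round(4),bb.round(4),round(1e3*(bb[1]-a[1]),2)))
    print(out)
    return
E
python3 - <<'E'
from gap import *
gap("pics/top0.png",(283,315),(192,232))
gap("pics/top10.png",(335,362),(192,228))
for v in (200,215):
  a=cv2.imread("pics/top10.png")[v,335:385]; print(a[:,2].tolist(),a[:,0].tolist())
im=cv2.imread("pics/top10.png")
# stop face / bottle check
E
```

```text
pics/top0.png rms 0.09 0.08
[(array([0.0579, 0.155 ]), array([0.0596, 0.1868]), np.float64(31.83)), (array([0.0063, 0.155 ]), array([0.0082, 0.1868]), np.float64(31.79)), (array([-0.0447,  0.1551]), array([-0.0427,  0.1868]), np.float64(31.76))]
pics/top10.png rms 0.13 0.1
[(array([0.0469, 0.0255]), array([0.0481, 0.0511]), np.float64(25.61)), (array([0.0005, 0.0256]), array([0.0018, 0.051 ]), np.float64(25.39)), (array([-0.0454,  0.0258]), array([-0.044 ,  0.0509]), np.float64(25.17))]
[41, 40, 41, 42, 35, 29, 21, 61, 144, 202, 216, 218, 217, 211, 184, 116, 47, 31, 40, 50, 120, 182, 185, 143, 147, 170, 184, 190, 195, 200, 207, 213, 214, 212, 208, 203, 197, 191, 185, 176, 162, 138, 94, 78, 122, 158, 174, 183, 190, 196] [40, 40, 40, 41, 35, 29, 22, 62, 145, 205, 218, 219, 217, 211, 184, 116, 48, 32, 39, 37, 51, 79, 83, 91, 136, 162, 176, 182, 187, 193, 199, 205, 206, 204, 200, 195, 189, 183, 178, 168, 155, 131, 90, 74, 116, 150, 167, 176, 182, 188]
[42, 42, 42, 41, 41, 43, 43, 42, 54, 132, 200, 216, 218, 218, 217, 203, 141, 58, 33, 40, 46, 92, 156, 181, 168, 164, 175, 185, 191, 196, 201, 205, 208, 208, 206, 204, 202, 199, 193, 186, 179, 169, 152, 135, 143, 161, 173, 184, 191, 196] [41, 42, 41, 39, 40, 42, 43, 42, 52, 133, 202, 218, 220, 219, 217, 203, 141, 57, 32, 38, 39, 45, 65, 84, 106, 143, 162, 173, 179, 184, 189, 193, 196, 195, 193, 192, 190, 187, 181, 175, 167, 157, 141, 124, 132, 151, 161, 172, 179, 184]
```

The row is closed, and the strip is compressed by about 6 mm (image: 31.8→25.4 mm centre to centre; force agrees). It needs about 4 mm more, so I'll go back in behind the bar.

Emit:
jog_arm:
  deltas:
    - [-0.015,0,0,0,0]
    - [-0.025,0,0,0,0]
    - [-0.03,0,0.01,0,0]
    - [-0.03,0,0.03,0,0]
    - [-0.03,0,0.03,0,0]
    - [-0.015,0,0.03,0,0]
    - [-0.005,0,0.02,0,0]
    - [0,0,0.01,0,0]
    - [0,0,0,0,0]
    - [0,0,0,0,0]

```text
t: 18.25
tool_pos: [0.5844, 0.0132, 0.122]
tcp_rot: [0.678, 0.735, -0.0, -0.0]
ft_force: [0.6, 0.6, -0.1]
width: 0.0008
```

Run:
```python
from h import *
s,M=st(); print(W2L(*s["tool_pos"][:2])); x,y=L2W(.001,.0757); goal(x,y,.121,94.65)
```

```text
t 18.25 pos [0.5844 0.0132 0.122 ] yaw 94.65 F [ 0.56  0.61 -0.12] w 0.0008
[0.00050045 0.09965106]
t 18.25 pos [0.5844 0.0132 0.122 ] yaw 94.65 F [ 0.56  0.61 -0.12] w 0.0008
tool shift [-0.024   0.0005  0.001 ] turn units -0.001
```

Emit:
jog_arm:
  deltas:
    - [-0.006,0,0,0,0]
    - [-0.007,0,0,0,0]
    - [-0.005,0,0,0,0]
    - [-0.003,0,0,0,0]
    - [-0.002,0,0,0,0]
    - [-0.002,0,0,0,0]

```text
t: 18.75
tool_pos: [0.5867, -0.0111, 0.1222]
tcp_rot: [0.678, 0.735, 0.001, -0.0]
ft_force: [-1.3, 5.6, 3.4]
width: 0.0005
```

Emit:
jog_arm:
  deltas:
    - [-0.002,0,0,0,0]
    - [-0.002,0,0,0,0]

```text
t: 18.92
tool_pos: [0.5867, -0.0112, 0.1223]
tcp_rot: [0.677, 0.736, 0.002, -0.002]
ft_force: [-3.2, 14.1, 5.9]
width: 0.0003
```

Emit:
jog_arm:
  deltas:
    - [-0.0015,0,0,0,0]
    - [-0.0015,0,0,0,0]

```text
t: 19.08
tool_pos: [0.5866, -0.0116, 0.1223]
tcp_rot: [0.676, 0.737, 0.002, -0.003]
ft_force: [-4.4, 16.1, 7.2]
width: 0.0007
```

Emit:
jog_arm:
  deltas:
    - [-0.001,0,0,0,0]

```text
t: 19.17
tool_pos: [0.5867, -0.0124, 0.1224]
tcp_rot: [0.676, 0.737, 0.002, -0.003]
ft_force: [-4.0, 16.6, 7.8]
width: 0.0004
```

Emit:
jog_arm:
  deltas:
    - [-0.0008,0,0,0,0]

```text
t: 19.25
tool_pos: [0.5868, -0.013, 0.1223]
tcp_rot: [0.676, 0.737, 0.002, -0.003]
ft_force: [-4.4, 15.3, 7.4]
width: 0.0005
```

Emit:
jog_arm:
  deltas:
    - [-0.001,0,0,0,0]

```text
t: 19.33
tool_pos: [0.5868, -0.0137, 0.1223]
tcp_rot: [0.676, 0.737, 0.003, -0.003]
ft_force: [-4.0, 16.8, 7.6]
width: 0.0001
```

Emit:
jog_arm:
  deltas:
    - [-0.001,0,0,0,0]

```text
t: 19.42
tool_pos: [0.5869, -0.0146, 0.1223]
tcp_rot: [0.676, 0.737, 0.003, -0.003]
ft_force: [-4.2, 15.6, 7.1]
width: 0.0006
```

Emit:
jog_arm:
  deltas:
    - [0.005,0,0,0,0]
    - [0.015,0,0,0,0]
    - [0.02,0,-0.01,0,0]
    - [0.02,0,-0.02,0,0]
    - [0.025,0,-0.03,0,0]
    - [0.025,0,-0.03,0,0]
    - [0.025,0,-0.03,0,0]
    - [0.025,0,-0.02,0,0]
    - [0.02,0,0,0,0]
    - [0,0,0,0,0]

```text
t: 20.25
tool_pos: [0.5725, 0.1628, 0.2634]
tcp_rot: [0.675, 0.737, 0.002, -0.0]
ft_force: [0.5, 0.0, -0.6]
width: 0.0002
```

Run:
```python
from gap import *
s,M=st()
im=manip.camera("side"); cv2.imwrite("pics/side11.png",im[:,:,::-1]);crop("side",im,290,180,430,280,"s11.png",5)
im=manip.camera("top"); cv2.imwrite("pics/top11.png",im[:,:,::-1]);crop("top",im,320,160,460,270,"t11.png",5)
gap("pics/top11.png",(335,362),(192,228))
```

```text
t 20.25 pos [0.5725 0.1628 0.2634] yaw 95.04 F [ 0.5   0.05 -0.6 ] w 0.0002
pics/top11.png rms 0.13 0.07
[(array([0.0469, 0.0255]), array([0.0478, 0.0473]), np.float64(21.81)), (array([0.0005, 0.0255]), array([0.0015, 0.0473]), np.float64(21.77)), (array([-0.0454,  0.0256]), array([-0.0443,  0.0473]), np.float64(21.73))]
```

View pics/s11.png

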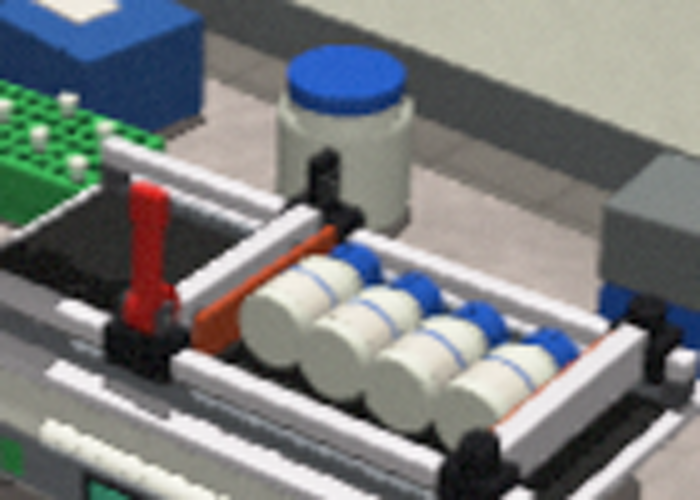

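View pics/t11.png

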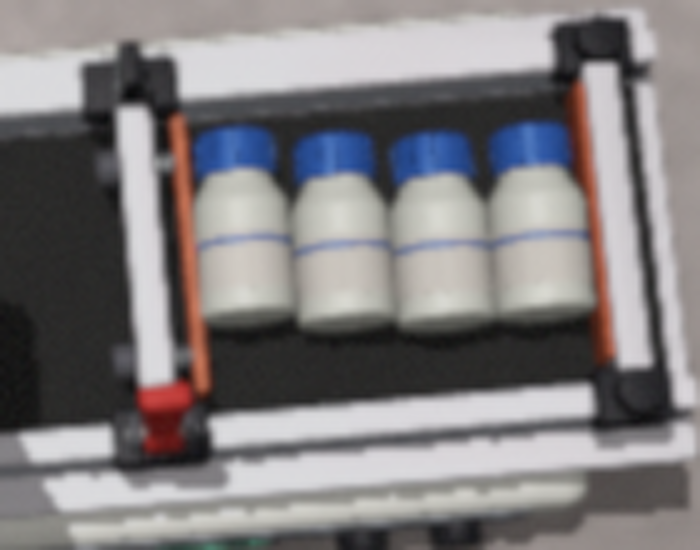

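Run:
```python
from h import *
for th in(-.15,):
    x,y=L2W(-.09+.082*np.sin(th),.0473); X=[x,y,.15+.082*np.cos(th)]
    a,b=proj("top",X),proj("side",X); print(X,(a-[320,160])*5,(b-[290,180])*5)
x,y=L2W(-.09,.0473); X=[x,y,.15]; print((proj("top",X)-[320,160])*5,(proj("side",X)-[290,180])*5)
# finger start pose: corner TCP at r=.066
x,y=L2W(-.150,.0473); goal(x,y,.262,94.65)
```

```text
[np.float64(0.4862480889449104), np.float64(-0.047345285137238985), np.float64(0.23107922839075545)] [165.38329508 431.14173054] [126.38124145 200.77731201]
[159.08405499 429.54090586] [141.93484257 310.69510354]
t 20.35 pos [0.5724 0.1571 0.2615] yaw 94.74 F [ 0.67 -0.11 -0.59] w 0.0006
tool shift [-0.1965 -0.1505 -0.0003] turn units 0.015
```

Run:
```python
from h import *
for f,roi in(("top",(335,225,375,260)),("side",(300,205,335,255))):
    im=cv2.imread(f"pics/{f}11.png"); h=cv2.cvtColor(im,cv2.COLOR_BGR2HSV)
    x0,y0,x1,y1=roi; m=(cv2.inRange(h,(0,170,70),(6,255,255))|cv2.inRange(h,(174,170,70),(180,255,255)))[y0:y1,x0:x1]
    for r in range(m.shape[0]):
        c=np.flatnonzero(m[r]); 
        if len(c): print(f,r+y0,c.min()+x0,c.max()+x0)
def T(a,b): 
    p,e=tri(a,b); print(W2L(*p[:2]).round(4),p.round(4),"err",round(e,4))
T((353,239.5),(319.8,217.5))
```

```text
top 236 356 357
top 237 355 357
top 238 353 357
top 239 348 357
top 240 348 357
top 241 348 356
top 242 349 355
top 243 350 355
top 244 350 355
top 245 350 354
top 246 351 354
top 247 350 355
top 248 350 355
top 249 349 355
top 250 351 351
side 217 317 319
side 218 316 321
side 219 316 322
side 220 316 322
side 221 316 322
side 222 316 322
side 223 316 323
side 224 316 322
side 225 317 322
side 226 317 322
side 227 317 322
side 228 317 321
side 229 317 321
side 230 317 321
side 231 317 321
side 232 317 321
side 233 317 321
side 234 317 322
side 235 317 321
side 236 316 322
side 237 317 324
side 238 316 324
side 239 316 324
side 240 315 334
side 241 315 321
side 242 315 320
side 243 315 333
side 244 315 320
side 245 317 330
side 246 319 319
side 248 332 332
side 249 333 334
side 250 332 332
[-0.086   0.0452] [ 0.5026 -0.0481  0.2331] err 0.0026
```

Strip squeezed by about 10.0 mm (21.8 mm against 31.8 free), bar square, row closed. The lever stands nearly upright, tip at about local (-0.086, 0.045, z 0.233). I'll move in front of it on the robot side.

Emit:
jog_arm:
  deltas:
    - [-0.01,-0.0077,0,0,0]
    - [-0.018,-0.0137,0,0,0]
    - [-0.018,-0.0137,0,0,0]
    - [-0.018,-0.0137,0,0,0]
    - [-0.018,-0.0137,0,0,0]
    - [-0.018,-0.0137,0,0,0]
    - [-0.018,-0.0137,0,0,0]
    - [-0.018,-0.0137,0,0,0]
    - [-0.018,-0.0137,0,0,0]
    - [-0.018,-0.0137,0,0,0]
    - [-0.018,-0.0137,0,0,0]
    - [-0.008,-0.006,0,0,0]
    - [0,0,0.015,0,0]
    - [0,0,0.02,0,0]
    - [0,0,0.01,0,0]
    - [0,0,0,0,0]
    - [0,0,0,0,0]

```text
t: 21.77
tool_pos: [0.4379, -0.0533, 0.2164]
tcp_rot: [0.678, 0.735, -0.001, -0.001]
ft_force: [0.2, 0.4, 0.4]
width: 0.0005
```

Run:
```python
from h import *
s,M=st(); print(W2L(*s["tool_pos"][:2])); x,y=L2W(-.1055,.046); goal(x,y,.22,94.65)
im=manip.camera("side"); crop("side",im,260,150,430,280,"s12.png",4)
```

```text
t 21.77 pos [ 0.4379 -0.0533  0.2164] yaw 94.57 F [0.23 0.43 0.42] w 0.0005
[-0.15093951  0.04524005]
t 21.77 pos [ 0.4379 -0.0533  0.2164] yaw 94.57 F [0.23 0.43 0.42] w 0.0005
tool shift [ 0.0008  0.0454 -0.0036] turn units -0.013
```

View pics/s12.png

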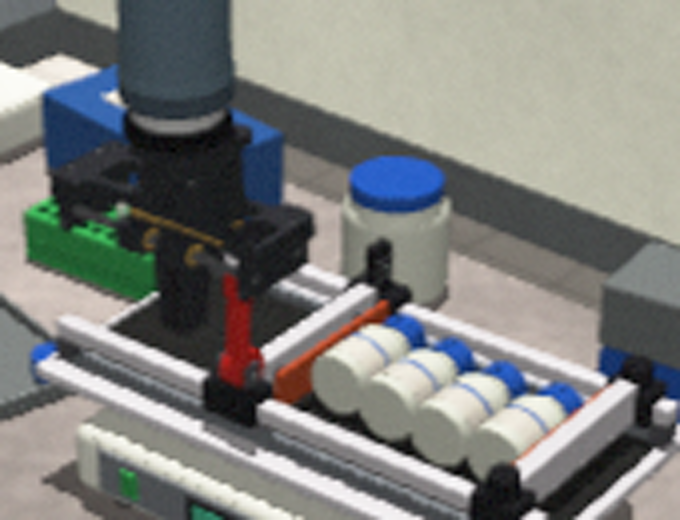

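Emit:
jog_arm:
  deltas:
    - [0,0.011,-0.001,0,0]
    - [0,0.013,-0.001,0,0]
    - [0,0.012,-0.001,0,0]
    - [0,0.008,0,0,0]
    - [0,0.0075,0.0004,0,0]
    - [0,0.0075,0.0004,0,0]
    - [0,0.0075,0.0004,0,0]
    - [0,0.0065,0.0024,0,0]
    - [0,0.0065,0.0024,0,0]
    - [0,0.0065,0.0024,0,0]
    - [0,0,0,0,0]

```text
t: 22.73
tool_pos: [0.5252, -0.0455, 0.2107]
tcp_rot: [0.678, 0.735, -0.0, -0.0]
ft_force: [-0.5, -0.2, 0.9]
width: 0.0003
```

Run:
```python
from h import *
s,M=st(); print(W2L(*s["tool_pos"][:2])); x,y=L2W(-.0649,.046); goal(x,y,.2115,94.65)
im=manip.camera("side"); crop("side",im,260,150,430,280,"s13.png",4)
```

```text
t 22.73 pos [ 0.5252 -0.0455  0.2107] yaw 94.67 F [-0.5  -0.25  0.85] w 0.0003
[-0.06331524  0.04598184]
t 22.73 pos [ 0.5252 -0.0455  0.2107] yaw 94.67 F [-0.5  -0.25  0.85] w 0.0003
tool shift [ 0.     -0.0016 -0.0008] turn units 0.003
```

View pics/s13.png

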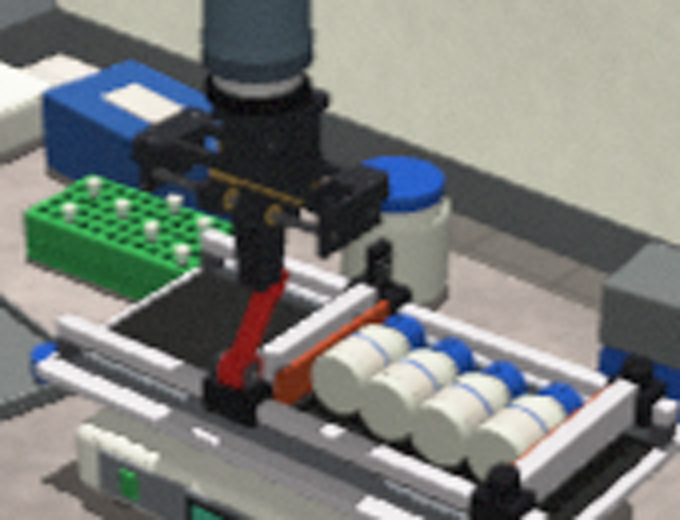

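The lever is folding towards +x as planned. Following the arc down.

Emit:
jog_arm:
  deltas:
    - [0,0.0055,0.0043,0,0]
    - [0,0.0055,0.0043,0,0]
    - [0,0.005,0.0043,0,0]
    - [0,0.004,0.0057,0,0]
    - [0,0.0035,0.0057,0,0]
    - [0,0.0035,0.0057,0,0]
    - [0,0.002,0.0055,0,0]
    - [0,0.002,0.0055,0,0]
    - [0,0,0,0,0]

```text
t: 23.53
tool_pos: [0.5549, -0.0431, 0.1691]
tcp_rot: [0.678, 0.735, -0.001, -0.001]
ft_force: [-0.1, 0.5, 0.9]
width: 0.0004
```

Run:
```python
from h import *
s,M=st(); print(W2L(*s["tool_pos"][:2]))
im=manip.camera("side"); crop("side",im,260,150,430,280,"s14.png",4)
```

```text
t 23.53 pos [ 0.5549 -0.0431  0.1691] yaw 94.66 F [-0.06  0.47  0.87] w 0.0004
[-0.03350048  0.04600773]
```

View pics/s14.png

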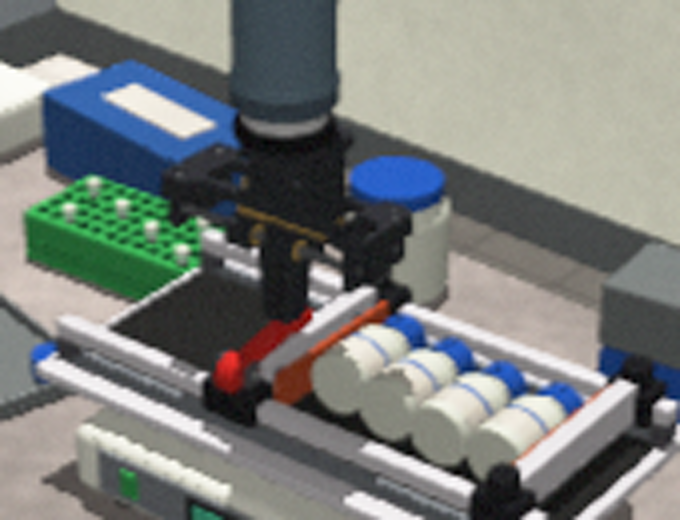

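Emit:
jog_arm:
  deltas:
    - [0,0.001,0.003,0,0]
    - [0,0.001,0.003,0,0]

```text
t: 23.75
tool_pos: [0.5563, -0.0432, 0.1642]
tcp_rot: [0.678, 0.735, -0.001, -0.001]
ft_force: [-7.7, -0.2, 14.2]
width: 0.0005
```

Emit:
jog_arm:
  deltas:
    - [0,0,0.003,0,0]
    - [0,0,0.003,0,0]

```text
t: 23.92
tool_pos: [0.5569, -0.0433, 0.1622]
tcp_rot: [0.678, 0.735, -0.0, -0.001]
ft_force: [-23.2, 1.0, 62.7]
width: 0.0003
```

Emit:
jog_arm:
  deltas:
    - [0,0,0.003,0,0]
    - [0,0,0,0,0]

```text
t: 24.08
tool_pos: [0.5569, -0.0434, 0.1619]
tcp_rot: [0.678, 0.735, 0.0, -0.001]
ft_force: [-27.7, 1.4, 66.4]
width: 0.0007
```

At the stop: 66 N, which is more than I wanted because I had batched those steps. I'm backing off at once.

Emit:
jog_arm:
  deltas:
    - [0,-0.001,-0.006,0,0]
    - [0,0,-0.01,0,0]
    - [0,0,-0.03,0,0]
    - [0,0,-0.03,0,0]
    - [0.02,0,-0.03,0,0]
    - [0.03,0,0,0,0]
    - [0.03,0,0,0,0]
    - [0.03,0,0,0,0]
    - [0.03,0,0,0,0]
    - [0.03,0,0,0,0]
    - [0.02,0,0,0,0]
    - [0,0,0,0,0]

```text
t: 25.08
tool_pos: [0.5396, 0.1521, 0.261]
tcp_rot: [0.675, 0.738, 0.001, -0.001]
ft_force: [0.1, 0.5, -0.4]
width: 0.0002
```

Run:
```python
from gap import *
s,M=st()
im=manip.camera("side"); cv2.imwrite("pics/side15.png",im[:,:,::-1]);crop("side",im,290,180,430,280,"s15.png",5)
im=manip.camera("top"); cv2.imwrite("pics/top15.png",im[:,:,::-1]);crop("top",im,320,160,460,270,"t15.png",5)
gap("pics/top15.png",(335,362),(192,205))
gap("pics/top11.png",(335,362),(192,205))
```

```text
t 25.08 pos [0.5396 0.1521 0.261 ] yaw 95.07 F [ 0.08  0.46 -0.36] w 0.0002
pics/top15.png rms 0.07 0.07
[(array([0.0468, 0.0248]), array([0.0477, 0.0469]), np.float64(22.1)), (array([0.0301, 0.0254]), array([0.031 , 0.0473]), np.float64(21.9)), (array([0.0134, 0.0259]), array([0.0143, 0.0476]), np.float64(21.69))]
pics/top11.png rms 0.09 0.06
[(array([0.0469, 0.0249]), array([0.0477, 0.047 ]), np.float64(22.04)), (array([0.0301, 0.0254]), array([0.031 , 0.0473]), np.float64(21.9)), (array([0.0134, 0.0259]), array([0.0143, 0.0477]), np.float64(21.76))]
```

View pics/s15.png

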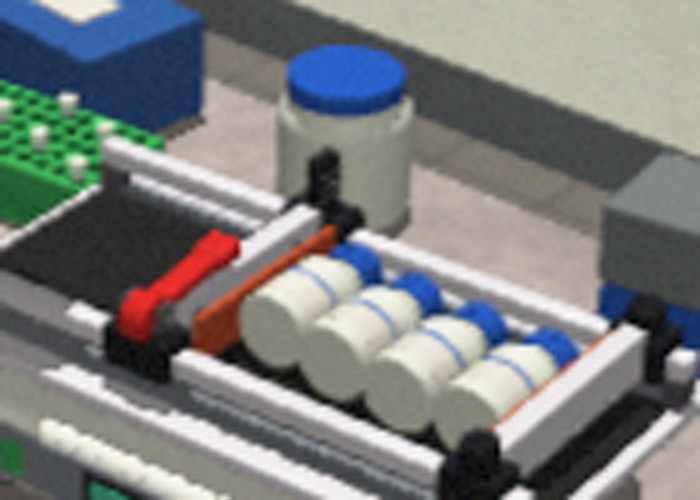

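View pics/t15.png

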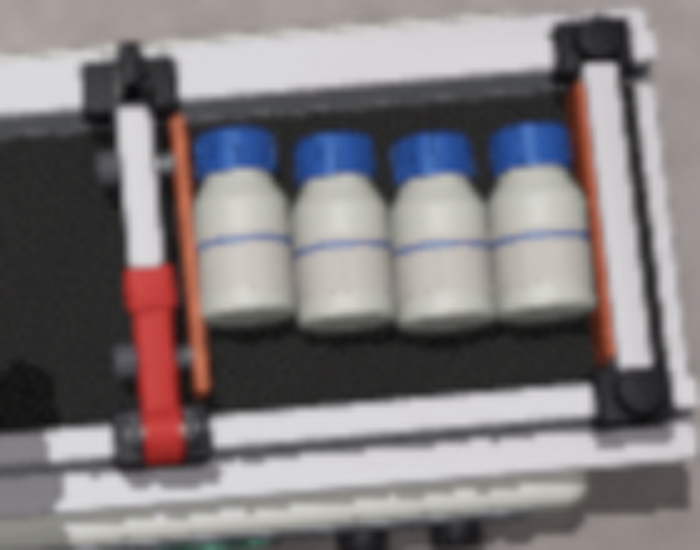

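Run:
```python
from h import *
p,e=tri((349.8,214),(336.5,227.5)); print(W2L(*p[:2]).round(3),p.round(3),round(e,4))
im=manip.camera("top"); cv2.imwrite("pics/topend.png",im[:,:,::-1])
```

```text
[-0.011  0.044] [ 0.578 -0.043  0.165] 0.0058
```

View pics/topend.png

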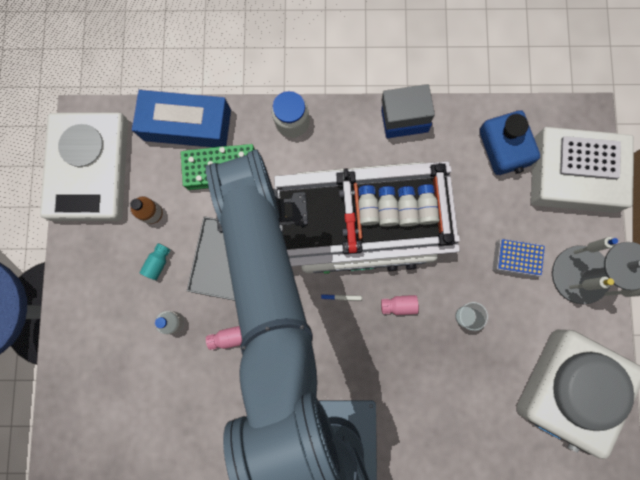

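The lever tip is at about (-11 mm, z 165 mm), where flat is expected at about (-9, 160) with its top at 166. The other objects in view have not moved, and the arm is clear. Handing in.

```bash
python3 -c "
from cell import manip
print(manip.close_job())"
```

```text
the job is handed in; nothing more can be done
None
```

The job is handed in at about 25 s of the 72 s allowed. Bottle 4 lies next to bottle 3 with its cap to +x, the row is closed against the stop, and the bar is locked with the red lever down.

- **Strip squeeze:** the top view gives about 10.0 mm of the 20 mm travel. I estimate about 0.7 mm uncertainty from viewing angle, and it read the same before and after locking.
- **Lever:** the two views put the tip at about x -11 mm, z 165 mm in the shaker frame, consistent with flat. They disagreed by about 6 mm, so the firm stop felt through the fingers is the better evidence. At the start it looked closer to upright than the stated 0.15 rad lean.
- **Force slip:** when the lever reached its stop, the wrist force rose to about 66 N because I had sent several steps at once. That is under the 120 N limit, and only the fingertips were touching. The bar and bottles did not shift.
- **Bench:** everything in the last top view was where it started, but the arm hid part of the tray, including the spare cap. It was last seen in place before the push.

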